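Pin the swing trays of a desk organiser

TASK

Assemble the swivel pen organiser: square up the two loose trays over the base so that their pivot holes line up, then take the pivot pin from its stand and pass it down through both trays into the socket hidden in the base until its head sits fully home on the upper tray. Feel for the socket gently and never force the pin, leave the trays lying flat and square over the base, and do not disturb the vase, the mug or the book.

Things in the scene. Friction and masses are not known exactly. Their poses are not given: they have to be found in the camera images.
- base: Fixed light-wood plinth, 200 x 100 mm, 26 mm high; origin at the centre of its underside, x along its length, z up. In its 5 mm thick top cover is a round window, 31 mm across, 63 mm from the origin toward -x. Close under the cover a steel socket plate (top face 21 mm above the desk) fills the window; it has one vertical bore, 14 mm across, 15 mm deep.
- base_window (a point): Centre of the window, at the base's top face (26 mm above the desk); axes as the base's. The plate is an eccentric, turned by hand and clamped: the bore's centre lies 6 mm off this point, in a direction that differs each time, is not measured, and is hidden by the trays: it must be felt for. The plate is rigid: it does not turn or sink when pressed.
- lower_tray: Loose light-wood pen tray, 170 mm long (x), 60 mm wide (y), 22 mm high, walls 4 mm, about 0.16 kg; origin at the centre of its underside. The 44 mm at its -x end are a solid block with a vertical through hole, 14 mm across, 63 mm from the origin toward -x. It lies loosely on the base, up to 12 mm and 0.15 rad askew.
- lower_tray_hole (a point): Centre of the lower tray's pivot hole at the block's top face, 22 mm above the tray's underside.
- upper_tray: Second tray, same as the lower, loosely on it, askew (up to 12 mm along, 7 mm across, 0.12 rad). The pair can be gripped across the 60 mm width; gripped with the fingertips 7 mm above the base, the fingers catch both trays and square them up with each other across the width. The trays slide on one another and on the base.
- upper_tray_hole (a point): Centre of the upper tray's pivot hole at the block's top face, 22 mm above the tray's underside.
- pin: Loose steel pivot pin, 0.09 kg: round shaft 12 mm across, 63 mm long, foot chamfered (2 mm high, 1.5 mm wide), under a square head 24 x 24 mm, 26 mm high. Origin at the centre of the foot, z up the shaft, x and y normal to the head's flats. In the stand its foot is 4 mm above the desk; when home, 7 mm, the head resting on the upper tray's top, 70 mm above the desk.
- pin_head (a point): Middle of the pin's square head, 76 mm above its foot: where to grip it.
- stand: Fixed wooden block, 56 x 56 mm, 44 mm high, with a 14 mm hole, 40 mm deep, in the middle of its top; holds the pin upright. Origin at the centre of its underside.
- vase: Black vase with orange flowers, 84 mm across, 180 mm high, flowers to 360 mm and up to 100 mm out to the sides; origin under its centre. Leave alone.
- mug: White mug, 80 mm across, 90 mm high; origin under its centre. Leave alone.
- book: Closed grey book, 130 x 190 mm, 20 mm thick; origin under its centre. Leave alone.
Not all that is in view belongs to the job. Leave any red look-alike of the base alone.

How it is judged:
By the outcome, as a careful person would: the job done as asked, in the order asked, and still so for the second after the job is handed in, with the robot touching nothing.
It also fails if it takes over 72 s, if anything falls off the work surface, if the arm or the gripper's body presses on something with over 40 N, if the wrist force passes 120 N, or if a joint passes its speed limit or range.

ROBOT

A 7-joint arm with a two-finger parallel gripper is mounted at the origin on the work surface. World frame = base frame: x ahead of the robot, y to its left, z up, the work surface at z = 0. Lengths are in mm, angles in rad, forces in N, time in s.
With the tool pointing down it reaches from about 400 to 875 mm from the base axis. Payload 4.4 kg.
Tool frame: the origin (TCP) lies midway between the tips of the shut fingers; the grasp point (between the pads) lies ctrl.grip_depth behind it (ctrl.grip_depth is the distance from the TCP to the grasp point, in mm); z points along the fingers, y is the line along which they close (so a half turn about z gives the same grasp; the last joint's range is limited). The gripper opens to 85 mm and grips with 20 to 120 N. Pads are 22 mm wide; open, the fingers measure 114 mm over their backs; the gripper's body (76 mm by 85 mm) begins 54 mm behind the grasp point. The pads swing forward as they close: fully open they stand 13 mm farther back than shut.
Start: joints at [-1.2, 0.628, 0.038, 1.517, -0.027, 0.996, -0.02], TCP at [274.956, 588.996, 231.313] pointing down, gripper open.
Joint ranges: [-3.06, 3.06], [-0.37, 2.12], [-1.25, 1.32], [0.18, 2.47], [-1.1, 4.24], [0.23, 1.98], [-2.94, 2.94]. Speed limits (rad/s): [2.57, 2.57, 3.14, 3.14, 3.14, 3.14, 3.14].

INTERFACE

Orientations are given as [roll, pitch, yaw] about the fixed x, y, z axes, in that order (R = Rz(yaw) Ry(pitch) Rx(roll)).
In Python, from cell import ctrl gives the robot as it stands.
- The arm moves only by the tool carry_out, never from a script. Its argument "deltas" is one flat list of numbers, 7 for each row, row after row: the turn, a rotation vector about the tool's x, y, z in degrees, then the shift along the tool's x, y, z in m, then the closure, from -1 (fully open) to 1 (shut). In form: [wx, wy, wz, dx, dy, dz, claw, wx, wy, wz, dx, dy, dz, claw, ...]. A call has 1 to 12 rows; each row shifts and turns the commanded pose from where the row before left it, along the tool's axes as they then stand; what a row does not reach is not made up. A row lasts 1/8 s, in which the tool goes at most 62.5 mm and 10.7 degrees, less where a joint would pass 70% of its speed; a pose out of reach is approached as far as the arm can. A call with a gripper value outside its range is refused whole. The fingers move at their own pace and stop on an object; the grip force is fixed at half the most. Time passes only in rows, so rows that do not move let the fingers close. It gives the time, the measured TCP pose, the force, the opening and the grip force at its end, in the units of the state.
- ctrl.read_state(): the state, without advancing time (a new reading comes with each control period).
- ctrl.get_image(name): name is "side" or "top"; returns the picture (420x560x3 uint8, red, green, blue); there is no depth.
- ctrl.calibration(name): a dict with "mtx" (3x3 intrinsics, pixels), "distortion" ([k1, k2, p1, p2, k3] as OpenCV has them; the pictures are not rectified), "R" (3x3) and "t" (3): a world point X has camera coordinates R X + t. Camera axes: x right, y down, z forward; pixel columns grow to the right and rows downward; lengths in mm; the calibration is good to about 2 mm. A picture is of the moment at which its call begins. calibration takes no time and is no camera call.
- ctrl.finish_job(): hands the job in; it is judged then, once.
The state is a dict: "clock": time; "qpos": joint angles; "qd": joint speeds; "tau": joint torques, N m; "eef_pos": TCP position; "tool_rot": TCP orientation; "force": force on the tool from outside, world axes, zero at the start; "torque": the same for the moment, N m; "width": finger opening in mm; "gripper_force": force on a finger pad.
Only numpy, scipy, OpenCV 4.12 (cv2) and the standard library are available. Lean on these libraries where they do the work, as an engineer would, in place of code of your own. Each camera call takes 0.05 s, during which the arm holds its last target. There are 200 camera calls.

## Working session

There is one attempt and no reset: what is moved stays moved. The work goes in short steps, Python scripts to look and compute and a tool call to move; the robot and the scene stay as the last step left them, time stands still between calls to the robot, and variables do not carry over. Pictures are saved under pics/ and viewed, at most 10 in all, crops included, and the job is handed in when it is done.

Besides the shell and the picture viewer there is one more tool, called after ">>>" as name(argument=value, ...), one argument or row to a line, values as JSON. carry_out: Moves the arm, as the interface text tells. Its arguments: {"type":"object","properties":{"deltas":{"type":"array"}},"required":["deltas"]}

```bash
mkdir -p pics; ls
cat > h.py <<'E'
import numpy as np, cv2
from cell import ctrl
def snap(n,f,crop=None,s=1):
    im=ctrl.get_image(n); cv2.imwrite(f'pics/{f}_full.png',im[:,:,::-1]); return save(im,f,crop,s)
def save(im,f,crop=None,s=1):
    if crop: x0,y0,x1,y1=crop; im=im[y0:y1,x0:x1]
    im=cv2.resize(im,None,fx=s,fy=s,interpolation=cv2.INTER_CUBIC); cv2.imwrite(f'pics/{f}.png',im[:,:,::-1])
def px2w(n,pts,z):
    c=ctrl.calibration(n); R=np.array(c['R']);t=np.array(c['t']).ravel()
    u=cv2.undistortPoints(np.array(pts,float).reshape(-1,1,2),np.array(c['mtx']),np.array(c['distortion'])).reshape(-1,2)
    d=np.c_[u,np.ones(len(u))]@R; o=-R.T@t
    z=np.broadcast_to(z,len(u)); return o+d*((z-o[2])/d[:,2])[:,None]
def w2px(n,X):
    c=ctrl.calibration(n); R=np.array(c['R'],float);t=np.array(c['t'],float).ravel()
    return cv2.projectPoints(np.array(X,float).reshape(-1,3),cv2.Rodrigues(R)[0],t,np.array(c['mtx']),np.array(c['distortion']))[0].reshape(-1,2)
E
python3 - <<'E'
from h import *
a=ctrl.get_image('top');b=ctrl.get_image('side')
cv2.imwrite('pics/t0_full.png',a[:,:,::-1]);cv2.imwrite('pics/s0_full.png',b[:,:,::-1])
s=ctrl.read_state();print({k:np.round(v,3).tolist() for k,v in s.items()},ctrl.grip_depth)
for n in('top','side'):
    c=ctrl.calibration(n);print(n,-np.array(c['R']).T@np.array(c['t']).ravel(),np.round(c['R'],2).tolist(),c['mtx'][0][0])
E
```

```text
pics
{'clock': 0.1, 'qpos': [-1.2, 0.629, 0.038, 1.518, -0.027, 0.996, -0.02], 'qd': [0.0, -0.001, 0.002, -0.002, 0.001, 0.001, 0.001], 'tau': [0.003, -56.454, 1.231, -19.397, 0.011, 0.005, -0.0], 'eef_pos': [274.72, 588.475, 230.475], 'tool_rot': [-3.14, 0.0, 2.705], 'force': [-0.311, 0.213, 0.75], 'torque': [-0.021, 0.005, 0.023], 'gripper_force': 0.0, 'width': 85.35} 18.700000000000003
top [ 428.8496274   -54.33986202 1118.75245572] [[0.03, -1.0, -0.01], [-1.0, -0.03, -0.08], [0.08, 0.01, -1.0]] 455.3482373829177
side [320.32693267 560.9240529  838.2214523 ] [[-0.94, -0.34, 0.01], [-0.27, 0.72, -0.64], [0.21, -0.61, -0.76]] 456.1439176670144
```

View pics/t0_full.png

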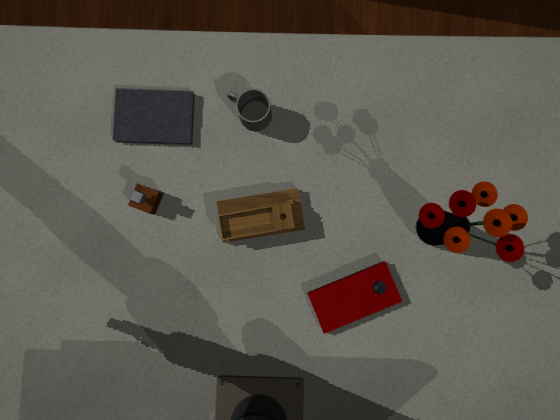

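View pics/s0_full.png

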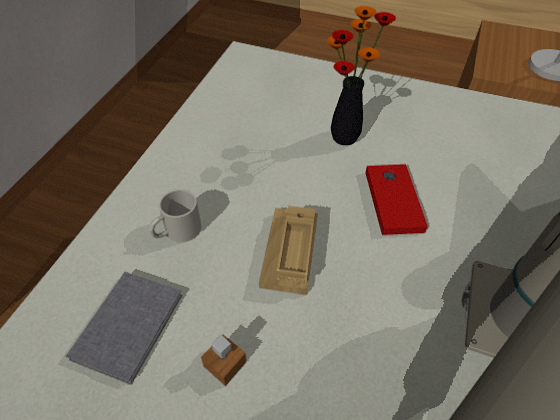

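The top view shows the wooden base and trays at about (261,215), the pin in its stand at (145,198) and the red look-alike at (355,297). The wooden assembly fits the description (light wood, trays on it), so I leave the red one alone. Next I take an enlarged crop to confirm and measure.

Run:
```python
from h import *
a=cv2.imread('pics/t0_full.png');b=cv2.imread('pics/s0_full.png')
def cr(im,x0,y0,x1,y1,s): return cv2.resize(im[y0:y1,x0:x1],None,fx=s,fy=s,interpolation=cv2.INTER_CUBIC)
A=cr(a,210,180,310,248,8); cv2.imwrite('pics/c1.png',A)
B=cr(b,255,200,325,300,6); C=cr(a,120,175,170,220,7); D=cr(b,195,330,255,390,5)
can=np.zeros((600,800,3),np.uint8); can[:600,:420]=B; can[:300,425:725]=D; can[300:300+300,425:775]=C[:300]
cv2.imwrite('pics/c2.png',can)
```

```text
(no output)
```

View pics/c1.png

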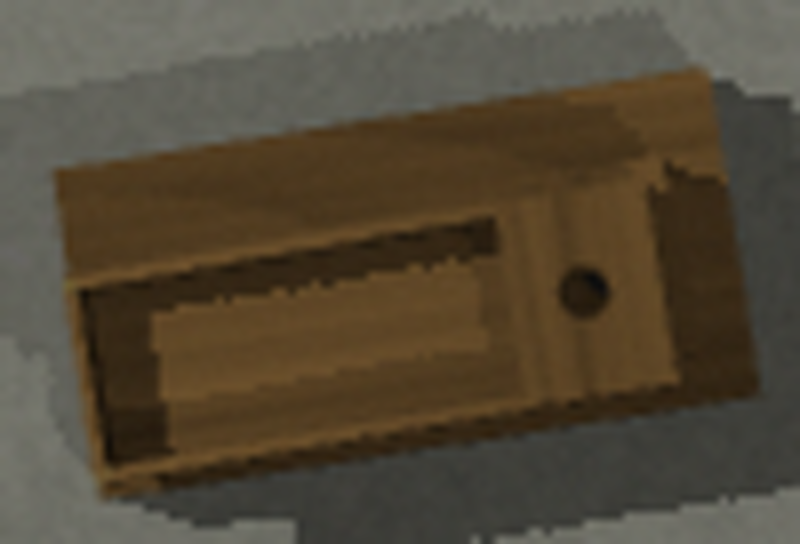

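View pics/c2.png

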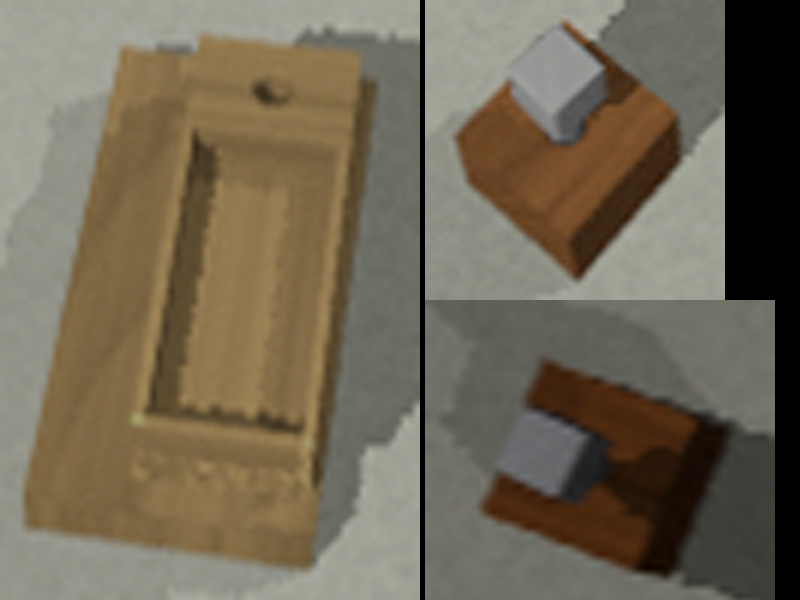

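The crops confirm it: the light-wood base has the upper tray askew on it, with its hole at about (282.5,216) in the top view. The lower tray is hidden. The pin stands upright in its stand at about (140,197). Next I fit the poses.

```bash
cat >> h.py <<'E'
from scipy.optimize import least_squares
def fit(pts,x0):
    # pts: list of (cam, [u,v], [lx,ly,z])
    def f(p):
        c,s=np.cos(p[2]),np.sin(p[2]); r=[]
        for n,uv,L in pts:
            X=[p[0]+c*L[0]-s*L[1],p[1]+s*L[0]+c*L[1],L[2]]
            r+=list((w2px(n,[X])[0]-uv))
        return np.array(r)
    q=least_squares(f,x0,loss='soft_l1'); return q.x,f(q.x).reshape(-1,2)
def un(x,y,ox,oy,s): return ((x+.5)/s-.5+ox,(y+.5)/s-.5+oy)
E
python3 - <<'E'
from h import *
T=lambda x,y:('top',un(x,y,210,180,8)); S=lambda x,y:('side',un(x,y,255,200,6))
P=lambda a,*L:(a[0],a[1],L)
x0=[600,50,1.4]
base=[P(T(57,170),100,50,26),P(T(708,70),-100,50,26),P(T(760,392),-100,-50,26)]
q,r=fit(base,x0);print('base top',q,r.round(1).tolist())
bs=[P(S(122,48),-100,50,26),P(S(27,528),100,50,0),P(S(310,567),100,-50,0)]
q,r=fit(bs,x0);print('base side',q,r.round(1).tolist())
q,r=fit(base+bs,x0);print('base both',q,r.round(1).tolist())
c,s=np.cos(q[2]),np.sin(q[2]);print('window',q[:2]+np.array([c,s])*-63)
ut=[P(T(584,292),-63,0,70),P(T(70,285),85,30,70),P(T(652,185),-85,30,70),P(T(678,380),-85,-30,70),P(T(103,473),85,-30,70)]
us=[P(S(270,89),-63,0,70),P(S(200,38),-85,30,70),P(S(360,52),-85,-30,70),P(S(133,420),85,30,70),P(S(302,434),85,-30,70)]
for u in(ut,us,ut+us):
    q,r=fit(u,x0);print('upper',q,r.round(1).tolist())
# pin head top z=93 in stand (foot 4: head 67..93), 4 corners
H=lambda x,y:un(x-425,y-300,120,175,7); G=lambda x,y:un(x-425,y,195,330,5)
hp=[('top',H(x,y),None) for x,y in [(527,408),(595,434),(563,500),(497,466)]]
gp=[('side',G(x,y),None) for x,y in [(562,23),(605,72),(557,112),(511,78)]]
for h in(hp,gp):
    w=px2w(h[0][0],[k[1] for k in h],93);d=np.roll(w,-1,0)-w
    print('pin',w[:,:2].round(1).tolist(),w.mean(0),[ (np.hypot(*e[:2]).round(1),(np.arctan2(e[1],e[0])%(np.pi/2)).round(3)) for e in d])
w=px2w('top',[H(545,362),H(697,425),H(640,567),H(485,508)],44);print('stand',w.round(1).tolist(),w.mean(0))
w=px2w('side',[G(458,137),G(678,118),G(575,236)],44);print('stand side',w.round(1).tolist())
E
```

```text
base top [552.34972968  11.75255534   1.4329341 ] [[-0.4, -0.0], [0.1, 26.0], [0.3, -55.0]]
base side [544.32466454  31.34356154   2.07957824] [[0.0, -0.6], [31.0, 0.0], [-64.0, 0.3]]
base both [579.22145327  27.59287324   1.75444217] [[-0.1, 2.0], [0.5, 1.4], [-12.6, -79.2], [0.4, -0.3], [0.3, 0.3], [-93.7, -13.2]]
window [590.7262182  -34.34774658]
upper [490.0145054   17.30558128   1.43755529] [[0.7, 0.0], [-0.5, 3.6], [-0.4, 27.8], [0.4, -22.3], [-0.2, -45.5]]
upper [448.17682937   9.13556231   2.09857227] [[-0.0, -0.3], [22.8, -1.3], [-30.5, 0.0], [53.6, -0.1], [-4.3, 2.1]]
upper [487.42323997  17.38543744   1.46368988] [[0.8, 0.4], [-0.4, 5.7], [0.0, 28.0], [0.2, -22.2], [-0.8, -43.5], [-0.4, -0.4], [28.0, 5.8], [-23.6, -5.8], [5.5, 2.1], [-49.7, -11.6]]
pin [[531.0, 293.8], [523.1, 271.4], [501.4, 280.6], [511.9, 302.4]] [516.84505263 287.06832281  93.        ] [(np.float64(23.7), np.float64(1.232)), (np.float64(23.5), np.float64(1.168)), (np.float64(24.2), np.float64(1.123)), (np.float64(20.9), np.float64(1.144))]
pin [[518.0, 272.0], [497.1, 283.0], [506.6, 301.1], [526.1, 295.6]] [511.95595067 287.90141077  93.        ] [(np.float64(23.6), np.float64(1.087)), (np.float64(20.4), np.float64(1.088)), (np.float64(20.2), np.float64(1.296)), (np.float64(25.0), np.float64(1.242))]
stand [[551.7, 305.1, 44.0], [531.5, 252.7, 44.0], [482.9, 269.6, 44.0], [501.5, 322.8, 44.0]] [516.90529705 287.53320714  44.        ]
stand side [[547.9, 304.0, 44.0], [477.5, 271.4, 44.0], [494.9, 321.6, 44.0]]
```

Run:
```python
from h import *
T=lambda x,y:('top',un(x,y,210,180,8)); S=lambda x,y:('side',un(x,y,255,200,6))
P=lambda a,*L:(a[0],a[1],[L[0],-L[1],L[2]])
x0=[500,30,1.43]
base=[P(T(57,170),100,50,26),P(T(708,70),-100,50,26),P(T(760,392),-100,-50,26)]
bs=[P(S(122,48),-100,50,26),P(S(27,528),100,50,0),P(S(310,567),100,-50,0)]
for b in(base,bs,base+bs):
    q,r=fit(b,x0);print('base',q.round(3),r.round(1).tolist())
c,s=np.cos(q[2]),np.sin(q[2]);print('window',q[:2]+np.array([c,s])*-63)
ut=[P(T(584,292),-63,0,70),P(T(70,285),85,30,70),P(T(652,185),-85,30,70),P(T(678,380),-85,-30,70),P(T(103,473),85,-30,70)]
us=[P(S(270,89),-63,0,70),P(S(200,38),-85,30,70),P(S(360,52),-85,-30,70),P(S(133,420),85,30,70),P(S(302,434),85,-30,70)]
for u in(ut,us,ut+us):
    q,r=fit(u,x0);print('upper',q.round(3),r.round(1).tolist())
c,s=np.cos(q[2]),np.sin(q[2])
# guess where lower-tray corners would project, if aligned with upper
for n in('top','side'):
    X=[[q[0]+c*a-s*b,q[1]+s*a+c*b,48] for a,b in[(85,30),(85,-30),(-85,-30),(-85,30)]];print(n,w2px(n,X).round(1).tolist())
```

```text
base [485.463  10.311   1.752] [[-0.4, -0.0], [0.2, -0.4], [0.2, 0.4]]
base [482.2     8.9     8.039] [[-0.1, -0.6], [-0.2, -0.1], [0.3, 0.5]]Traceback (most recent call last):
  File "<stdin>", line 8, in <module>
  File "h.py", line 25, in fit
    q=least_squares(f,x0,loss='soft_l1'); return q.x,f(q.x).reshape(-1,2)
    return func(*args, **kwargs)
    result = trf(vector_fun.fun, vector_fun.jac, x0, f0, J0, lb, ub, ftol, xtol,
                 gtol, max_nfev, x_scale, loss_function, tr_solver,
                 tr_options.copy(), verbose, callback=callback_wrapped)
    return trf_no_bounds(
        fun, jac, x0, f0, J0, ftol, xtol, gtol, max_nfev, x_scale,
        loss_function, tr_solver, tr_options, verbose, callback=callback)
    J = jac(x)
    self._update_jac()
    ~~~~~~~~~~~~~~~~^^
    self.J = self.jac_wrapped(xp_copy(self.x), f0=self.f)
             ~~~~~~~~~~~~~~~~^^^^^^^^^^^^^^^^^^^^^^^^^^^^
    J, dct = approx_derivative(
             ~~~~~~~~~~~~~~~~~^
        self.fun,
        ^^^^^^^^^
    ...<2 lines>...
        **self.finite_diff_options,
        ^^^^^^^^^^^^^^^^^^
[... 247 characters left out ...]
                      mf)
                             ^^^
    df = [f_eval - f0 for f_eval in f_evals]
                                    ^^^^^^^
    f = np.atleast_1d(self.fun(x, *self.args, **self.kwargs))
                      ~~~~~~~~^^^^^^^^^^^^^^^^^^^^^^^^^^^^^^
    return np.atleast_1d(self.fun(x))
                         ~~~~~~~~^^^
    return self.f(x, *self.args, **self.kwargs)
           ~~~~~~^^^^^^^^^^^^^^^^^^^^^^^^^^^^^^
  File "h.py", line 23, in f
    r+=list((w2px(n,[X])[0]-uv))
             ~~~~^^^^^^^
  File "h.py", line 14, in w2px
    c=ctrl.calibration(n); R=np.array(c['R'],float);t=np.array(c['t'],float).ravel()
ValueError: time passes only in moves, steps and waits
```

```bash
cat >> h.py <<'E'
import pickle,os
if not os.path.exists('cal.pkl'): pickle.dump({n:{k:np.array(v,float) for k,v in ctrl.calibration(n).items()} for n in('top','side')},open('cal.pkl','wb'))
_C=pickle.load(open('cal.pkl','rb'))
class _K:
    def calibration(s,n): return _C[n]
    def __getattr__(s,a): return getattr(_real,a)
_real=ctrl; ctrl=_K()
E
cat > p1.py <<'E'
from h import *
T=lambda x,y:('top',un(x,y,210,180,8)); S=lambda x,y:('side',un(x,y,255,200,6))
P=lambda a,*L:(a[0],a[1],[L[0],-L[1],L[2]])
x0=[485,10,1.75]
base=[P(T(57,170),100,50,26),P(T(708,70),-100,50,26),P(T(760,392),-100,-50,26)]
bs=[P(S(122,48),-100,50,26),P(S(27,528),100,50,0),P(S(310,567),100,-50,0)]
for b in(base,bs,base+bs):
    q,r=fit(b,x0);print('base',q.round(3),r.round(1).tolist())
c,s=np.cos(q[2]),np.sin(q[2]);print('window',q[:2]+np.array([c,s])*-63)
ut=[P(T(584,292),-63,0,70),P(T(70,285),85,30,70),P(T(652,185),-85,30,70),P(T(678,380),-85,-30,70),P(T(103,473),85,-30,70)]
us=[P(S(270,89),-63,0,70),P(S(200,38),-85,30,70),P(S(360,52),-85,-30,70),P(S(133,420),85,30,70),P(S(302,434),85,-30,70)]
for u in(ut,us,ut+us):
    q,r=fit(u,x0);print('upper',q.round(3),r.round(1).tolist())
c,s=np.cos(q[2]),np.sin(q[2])
for n in('top','side'):
    X=[[q[0]+c*a-s*b,q[1]+s*a+c*b,48] for a,b in[(85,30),(85,-30),(-85,-30),(-85,30)]];print(n,w2px(n,X).round(1).tolist())
E
python3 p1.py
```

```text
base [485.463  10.311   1.752] [[-0.4, -0.0], [0.2, -0.4], [0.2, 0.4]]
base [482.2     8.9     1.755] [[-0.1, -0.6], [-0.2, -0.1], [0.3, 0.5]]
base [483.623   9.44    1.761] [[-0.2, 1.1], [0.3, 0.1], [0.7, 0.8], [-1.0, -0.5], [-0.7, 0.1], [-0.2, 0.4]]
window [495.53173023 -52.42376503]
upper [469.205  16.506   1.763] [[0.8, 0.2], [-0.4, -1.1], [-0.5, -0.8], [0.6, 0.5], [-0.5, 1.1]]
upper [467.306  16.098   1.763] [[0.3, -0.4], [-0.3, -1.2], [0.1, -0.2], [-1.1, 0.1], [1.0, 2.0]]
upper [468.068  16.281   1.763] [[0.9, 0.7], [-0.3, -0.6], [-0.4, -0.3], [0.7, 0.9], [-0.4, 1.6], [-0.1, -0.4], [-0.7, -1.3], [-0.3, -0.2], [-1.5, 0.1], [0.6, 1.9]]
top [[223.4, 240.3], [219.4, 215.1], [290.6, 203.1], [294.9, 228.2]]
side [[304.9, 279.7], [275.2, 275.6], [287.0, 211.0], [313.6, 214.3]]
```

>>> carry_out(
  deltas=[0,0,0,-0.035,-0.0364,0,-1,0,0,0,-0.035,-0.0364,0,-1,0,0,0,-0.035,-0.0364,0,-1,0,0,0,-0.035,-0.0364,0,-1,0,0,0,-0.035,-0.0364,0,-1,0,0,0,-0.035,-0.0364,0,-1,0,0,0,-0.035,-0.0364,0.01,-1,0,0,0,-0.035,-0.0364,0.02,-1,0,0,0,-0.035,-0.0364,0.02,-1,0,0,0,-0.035,-0.0364,0.02,-1,0,0,0,-0.035,-0.0364,0.02,-1,0,0,0,-0.035,-0.0364,0.02,-1],
)

```text
clock: 1.6
eef_pos: [471.1, 14.1, 120.5]
tool_rot: [3.141, -0.0, 2.705]
force: [0.9, 1.2, -0.2]
width: 85.6
gripper_force: 0.0
```

>>> carry_out(
  deltas=[0,0,9.07,0,0,0,-1,0,0,9.07,0,0,0,-1,0,0,9.07,0,0,0,-1,0,0,9.07,0,0,0,-1,0,0,9.07,0,0,0,-1,0,0,9.07,0,0,0,-1,0,0,0,0,0,0,-1],
)

```text
clock: 2.48
eef_pos: [470.5, 15.6, 121.1]
tool_rot: [-3.141, 0.0, 1.757]
force: [-0.5, -0.6, -0.3]
width: 85.3
gripper_force: 0.0
```

>>> carry_out(
  deltas=[0,0,0,0,0,0.02,-1,0,0,0,0,0,0.025,-1,0,0,0,0,0,0.025,-1,0,0,0,0,0,0.015,-1,0,0,0,0,0,0.006,-1,0,0,0,0,0,0,1,0,0,0,0,0,0,1,0,0,0,0,0,0,1,0,0,0,0,0,0,1,0,0,0,0,0,0,1,0,0,0,0,0,0,1],
)

```text
clock: 3.85
eef_pos: [471.7, 15.6, 31.3]
tool_rot: [3.139, 0.0, 1.756]
force: [0.1, 0.3, 7.0]
width: 59.2
gripper_force: 64.9
```

>>> carry_out(
  deltas=[0,0,0,-0.003,0.003,0,1,0,0,0,-0.003,0.003,0,1,0,0,0,-0.003,0.003,0,1,0,0,0,-0.003,0.003,0,1,0,0,0,-0.003,0,0,1,0,0,0,0,0,0,1,0,0,0,0,0,0,-1,0,0,0,0,0,0,-1,0,0,0,0,0,0,-1,0,0,0,0,0,0,-1],
)

```text
clock: 5.1
eef_pos: [485.3, 2.8, 30.2]
tool_rot: [-3.141, 0.0, 1.755]
force: [1.0, -0.0, -0.2]
width: 85.6
gripper_force: 0.0
```

>>> carry_out(
  deltas=[0,0,0,0,0,-0.025,-1,0,0,0,0,0,-0.03,-1,0,0,0,0,0,-0.03,0.43,0,0,0,-0.025,0,-0.02,0.43,0,0,0,-0.04,0,0,0.43,0,0,0,-0.04,0,0,0.43,0,0,0,-0.02,0,0,0.43,0,0,0,0,0,0,0.43],
)

```text
clock: 6.1
eef_pos: [508.0, -121.8, 135.2]
tool_rot: [-3.142, 0.001, 1.751]
force: [-0.9, -0.1, 0.2]
width: 24.1
gripper_force: 0.0
```

Run:
```python
from h import *
a=ctrl.get_image('top')[:,:,::-1].copy();b=ctrl.get_image('side')[:,:,::-1].copy()
cv2.imwrite('pics/t1_full.png',a);cv2.imwrite('pics/s1_full.png',b)
def cr(im,x0,y0,x1,y1,s): return cv2.resize(im[y0:y1,x0:x1],None,fx=s,fy=s,interpolation=cv2.INTER_CUBIC)
can=np.zeros((600,800,3),np.uint8); can[:300,:480]=cr(a,210,180,330,255,4); can[:600,480:800]=cr(b,250,180,330,330,4)
cv2.imwrite('pics/c3.png',can)
```

```text
(no output)
```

View pics/c3.png

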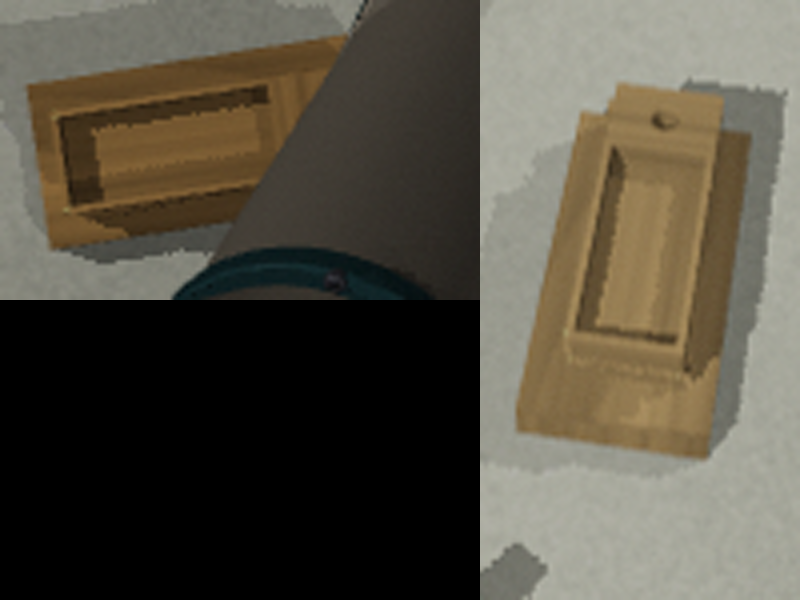

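The trays are now squared across the base and parallel to it, and the hole shows in the side crop at (664,119). Next I lower the fingers beyond the -x end and push both end faces flush.

>>> carry_out(
  deltas=[0,0,0,0,0,0.035,0.43,0,0,0,0,0,0.04,0.43,0,0,0,0,0,0.03,0.43,0,0,0,0.01,0,0,0.43,0,0,0,0.006,0,0,0.43,0,0,0,0.004,0,0,0.43,0,0,0,0.004,0,0,0.43,0,0,0,0.004,0,0,0.43,0,0,0,0.003,0,0,0.43,0,0,0,0.003,0,0,0.43,0,0,0,0.0025,0,0,0.43,0,0,0,0,0,0,0.43],
)

```text
clock: 7.7
eef_pos: [501.3, -83.6, 30.2]
tool_rot: [-3.141, -0.0, 1.755]
force: [1.0, -2.6, 1.3]
width: 24.4
gripper_force: 1.2
```

>>> carry_out(
  deltas=[0,0,0,-0.012,0,0,0.43,0,0,0,0,0,-0.03,0.43,0,0,0,0,0,-0.035,0.2,0,0,0,0,0,-0.025,-1,0,0,0,0.035,0,0,-1,0,0,0,0.035,0,0,-1,0,0,0,0.035,0,0,-1,0,0,0,0,0,0,-1,0,0,0,0,0,0.035,-1,0,0,0,0,0,0.035,-1,0,0,0,0,0,0.02,-1,0,0,0,0,0,0,1],
)

```text
clock: 9.2
eef_pos: [483.4, 6.2, 29.0]
tool_rot: [-3.138, -0.001, 1.753]
force: [-0.5, 0.8, -0.2]
width: 69.4
gripper_force: 0.0
```

>>> carry_out(
  deltas=[0,0,0,0,0,0,1,0,0,0,0,0,0,1,0,0,0,0,0,0,1,0,0,0,0,0,0,1,0,0,0,0,0,0,-1,0,0,0,0,0,0,-1,0,0,0,0,0,0,-1,0,0,0,0,0,-0.03,-1,0,0,0,0,0,-0.035,-1,0,0,0,0,0,-0.035,-1,0,0,0,0,0,-0.03,-1],
)

```text
clock: 10.58
eef_pos: [484.5, 7.4, 161.6]
tool_rot: [3.141, 0.0, 1.755]
force: [0.1, -0.4, 0.2]
width: 86.0
gripper_force: 0.0
```

>>> carry_out(
  deltas=[0,0,0,0.045,0.01345,0,-1,0,0,0,0.045,0.01345,0,-1,0,0,0,0.045,0.01345,0,-1,0,0,0,0.045,0.01345,0,-1,0,0,0,0.045,0.01345,0,-1,0,0,0,0.045,0.01345,0,-1,0,0,8.4,0,0,0,-1,0,0,8.4,0,0,0,-1,0,0,8.4,0,0,0,-1,0,0,8.3,0,0,0,-1,0,0,0,0,0,0,-1],
)

```text
clock: 11.95
eef_pos: [514.1, 287.6, 160.0]
tool_rot: [-3.142, 0.001, 1.172]
force: [-0.7, 0.5, -0.6]
width: 85.6
gripper_force: 0.0
```

Run:
```python
from h import *
a=ctrl.get_image('top')[:,:,::-1].copy();b=ctrl.get_image('side')[:,:,::-1].copy()
cv2.imwrite('pics/t2_full.png',a);cv2.imwrite('pics/s2_full.png',b)
def cr(im,x0,y0,x1,y1,s): return cv2.resize(im[y0:y1,x0:x1],None,fx=s,fy=s,interpolation=cv2.INTER_CUBIC)
can=np.zeros((600,800,3),np.uint8); can[:340,:500]=cr(a,210,180,310,248,5); can[:600,500:800]=cr(b,260,200,310,300,6)
cv2.imwrite('pics/c4.png',can)
```

```text
(no output)
```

View pics/c4.png

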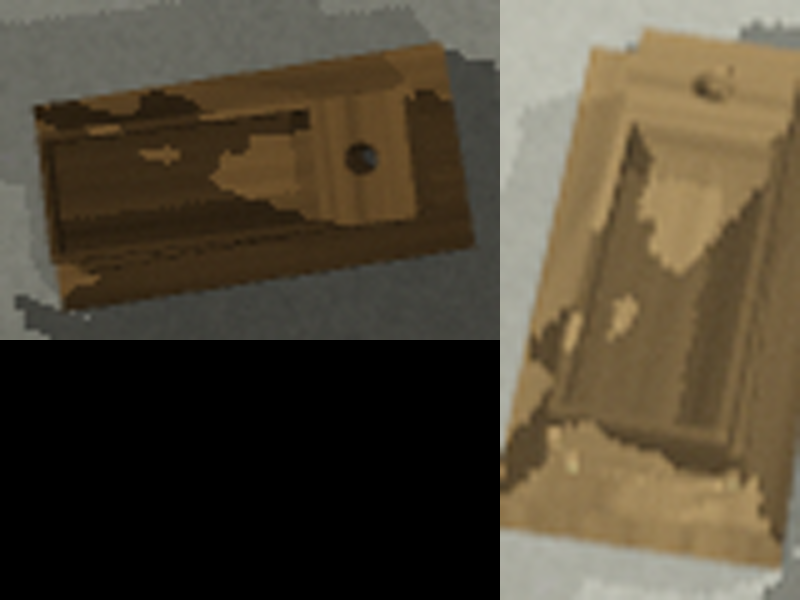

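The gripper shadow covers part of the tray. Bluish steel shows through the hole at top crop (361,158), so the two holes line up down to the plate. Next I compute the hole position.

Run:
```python
from h import *
a=un(361,158,210,180,5);b=un(712-500,86,260,200,6)
print(px2w('top',[a],70),px2w('side',[b],70))
P=lambda n,uv,*L:(n,uv,[L[0],-L[1],L[2]])
T=lambda x,y:un(x,y,210,180,5)
q,r=fit([P('top',T(361,158),-63,0,70),P('top',T(405,96),-85,30,70),P('top',T(415,218),-85,-30,70),P('top',T(42,136),85,30,70),P('top',T(62,255),85,-30,70)],[485,10,1.75]);print(q,r.round(1).tolist())
# base again, top
q,r=fit([P('top',T(35,107),100,50,26),P('top',T(440,43),-100,50,26),P('top',T(473,243),-100,-50,26),P('top',T(65,310),100,-50,26)],[485,10,1.75]);print(q,r.round(1).tolist())
```

```text
[[492.80515145 -41.42283263  70.        ]] [[489.55573535 -42.25526965  70.        ]]
[483.26091356  19.11253909   1.70849735] [[0.8, 0.4], [0.0, -1.1], [0.9, 0.3], [-0.5, -0.9], [-1.9, 1.1]]
[485.86369365  10.62716766   1.75660521] [[-0.5, -0.2], [0.4, -0.6], [0.5, 0.4], [-0.4, 0.3]]
```

>>> carry_out(
  deltas=[0,0,0,0,0,0.03,-1,0,0,0,0,0,0.03,-1,0,0,0,0,0,0.02,-1,0,0,0,0,0,0.01,-1,0,0,0,0,0,0,0.2,0,0,0,0,0,0,1,0,0,0,0,0,0,1,0,0,0,0,0,0,1,0,0,0,0,0,0,1,0,0,0,0,0,0,1],
)

```text
clock: 13.3
eef_pos: [515.1, 288.0, 71.2]
tool_rot: [3.14, -0.002, 1.17]
force: [0.5, 0.5, 6.0]
width: 22.6
gripper_force: 59.7
```

The upper tray's hole is about 11 mm too far toward +x and slightly off in y. The pin is still in its stand, so I release it and place the trays properly first.

>>> carry_out(
  deltas=[0,0,0,0,0,0,-1,0,0,0,0,0,0,-1,0,0,0,0,0,0,-1,0,0,0,0,0,-0.03,-1,0,0,0,0,0,-0.035,-1,0,0,-8.4,0,0,-0.025,-1,0,0,-8.4,0,0,0,-1,0,0,-8.4,0,0,0,-1,0,0,-8.3,0,0,0,-1,0,0,0,0,0,0,-1],
)

```text
clock: 14.55
eef_pos: [514.3, 287.4, 160.3]
tool_rot: [-3.141, -0.0, 1.753]
force: [-0.0, 0.4, 0.0]
width: 85.6
gripper_force: 0.0
```

Run:
```python
from h import *
def loc(w,b):
    d=w[:,:2]-b[:2];c,s=np.cos(b[2]),np.sin(b[2]);return np.c_[d@[c,s],d@[-s,c]].round(1).tolist()
bs=(482.2,8.9,1.755);bt=(485.6,10.4,1.755)
print('c3 side: hole, -x corners, +x inner corner', loc(px2w('side',[un(x-480,y,250,180,4) for x,y in[(664,119),(617,82),(723,97),(570,340),(680,350)]],70),bs))
print('c3 top: +x corners', loc(px2w('top',[un(x,y,210,180,4) for x,y in[(50,112),(67,212)]],70),bt))
print('c4 top: hole, corners', loc(px2w('top',[un(x,y,210,180,5) for x,y in[(361,158),(405,96),(415,218),(42,136),(62,255)]],70),bt))
print('c4 side: hole,-x corner y-', loc(px2w('side',[un(x-500,y,260,200,6) for x,y in[(712,86),(640,30),(555,410),(725,447)]],70),bs))
```

```text
c3 side: hole, -x corners, +x inner corner [[-64.6, 1.9], [-86.7, -27.5], [-85.8, 32.0], [84.5, -24.7], [81.2, 29.9]]
c3 top: +x corners [[82.6, -27.5], [81.4, 31.0]]
c4 top: hole, corners [[-52.3, 2.4], [-76.9, -22.7], [-72.5, 33.7], [91.7, -30.9], [90.6, 24.8]]
c4 side: hole,-x corner y- [[-51.6, 2.1], [-73.5, -27.6], [93.2, -30.0], [97.9, 27.0]]
```

Run:
```python
from h import *
a=ctrl.get_image('top')[:,:,::-1].copy();b=ctrl.get_image('side')[:,:,::-1].copy()
cv2.imwrite('pics/t3_full.png',a);cv2.imwrite('pics/s3_full.png',b)
def cr(im,x0,y0,x1,y1,s): return cv2.convertScaleAbs(cv2.resize(im[y0:y1,x0:x1],None,fx=s,fy=s,interpolation=cv2.INTER_CUBIC),alpha=1.8)
can=np.zeros((600,800,3),np.uint8); can[:600,:396]=cr(a,270,183,303,233,12); can[:276,400:796]=cr(b,277,200,320,223,12)[:276,:396]
can[280:560,400:750]=cr(b,255,255,305,295,7)
cv2.imwrite('pics/c5.png',can)
```

```text
(no output)
```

View pics/c5.png

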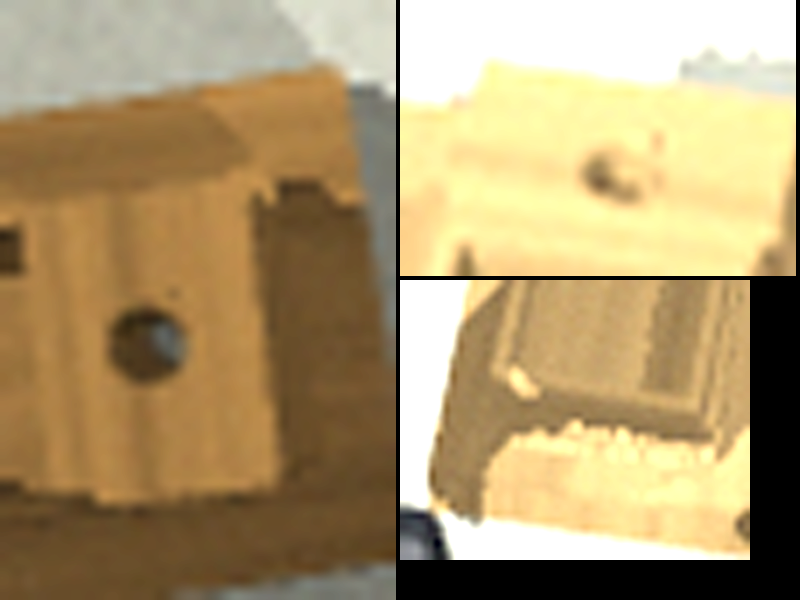

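The steel shows only as a crescent on the hole's -x side at (170,340), so the lower hole sits roughly 8 mm toward -x of the upper hole. The fingers' wider upper part must have pushed the upper tray further. I slide both trays back, then the upper one alone.

>>> carry_out(
  deltas=[0,0,0,-0.0438,-0.01343,0,-1,0,0,0,-0.0438,-0.01343,0,-1,0,0,0,-0.0438,-0.01343,0,-1,0,0,0,-0.0438,-0.01343,0,-1,0,0,0,-0.0438,-0.01343,0,-1,0,0,0,-0.0438,-0.01343,0,-1,0,0,0,0,0,0.03,-1,0,0,0,0,0,0.04,-1,0,0,0,0,0,0.04,-1,0,0,0,0,0,0.02,-1,0,0,0,0,0,0,1,0,0,0,0,0,0,1],
)

```text
clock: 16.15
eef_pos: [483.3, 14.3, 30.9]
tool_rot: [3.142, 0.0, 1.754]
force: [0.8, -0.1, -4.2]
width: 59.5
gripper_force: 64.7
```

>>> carry_out(
  deltas=[0,0,0,0,0,0,1,0,0,0,0,0,0,1,0,0,0,0,0,0,1,0,0,0,0,0,0,1,0,0,0,-0.003,0.001,0,1,0,0,0,-0.003,0.001,0,1,0,0,0,0,0,0,1],
)

```text
clock: 17.02
eef_pos: [486.2, 9.3, 30.6]
tool_rot: [-3.142, -0.001, 1.755]
force: [-0.9, 4.4, 5.8]
width: 59.3
gripper_force: 65.7
```

>>> carry_out(
  deltas=[0,0,0,0,0,0,-1,0,0,0,0,0,0,-1,0,0,0,0,0,0,-1,0,0,0,0,0,-0.022,-1,0,0,0,0,0,0,-1,0,0,0,0,0,0,1,0,0,0,0,0,0,1,0,0,0,0,0,0,1,0,0,0,0,0,0,1,0,0,0,0,0,0,1],
)

```text
clock: 18.27
eef_pos: [486.1, 9.0, 52.4]
tool_rot: [-3.141, -0.001, 1.754]
force: [-1.0, 1.2, 7.4]
width: 58.8
gripper_force: 63.6
```

>>> carry_out(
  deltas=[0,0,0,-0.003,0,0,1,0,0,0,-0.003,0,0,1,0,0,0,-0.003,0,0,1,0,0,0,-0.002,0,0,1,0,0,0,0,0,0,1,0,0,0,0,0,0,-1,0,0,0,0,0,0,-1,0,0,0,0,0,-0.03,-1,0,0,0,0,0,-0.03,0.43,0,0,0,-0.038,0,0,0.43,0,0,0,-0.04,0,0,0.43,0,0,0,-0.04,0,0,0.43],
)

```text
clock: 19.77
eef_pos: [509.9, -119.1, 112.1]
tool_rot: [-3.141, 0.0, 1.755]
force: [1.5, -1.1, 0.7]
width: 24.1
gripper_force: 0.0
```

>>> carry_out(
  deltas=[0,0,0,0,0,0,0.43,0,0,0,0,0,0.035,0.43,0,0,0,0,0,0.035,0.43,0,0,0,0.01,0,0,0.43,0,0,0,0.008,0,0,0.43,0,0,0,0.004,0,0,0.43,0,0,0,0.003,0,0,0.43,0,0,0,0,0,0,0.43],
)

```text
clock: 20.78
eef_pos: [505.8, -93.0, 42.9]
tool_rot: [3.141, 0.0, 1.755]
force: [0.1, 0.1, -0.8]
width: 24.2
gripper_force: 0.0
```

>>> carry_out(
  deltas=[0,0,0,0.003,0,0,0.43,0,0,0,0.002,0,0,0.43,0,0,0,0.002,0,0,0.43,0,0,0,0.002,0,0,0.43,0,0,0,0,0,0,0.43],
)

```text
clock: 21.4
eef_pos: [504.0, -84.7, 42.4]
tool_rot: [3.141, 0.001, 1.755]
force: [0.5, -2.3, 1.8]
width: 24.3
gripper_force: 1.2
```

>>> carry_out(
  deltas=[0,0,0,-0.015,0,0,0.43,0,0,0,-0.03,0,-0.04,0.43,0,0,0,-0.05,0,-0.04,0.43,0,0,0,-0.05,0.0,0,0.43,0,0,0,-0.05,0.0,0,0,0,0,0,0,0,0,0],
)

```text
clock: 22.15
eef_pos: [538.1, -281.4, 121.5]
tool_rot: [-3.141, 0.004, 1.748]
force: [-0.3, 1.2, -0.4]
width: 43.1
gripper_force: 0.0
```

Run:
```python
from h import *
a=ctrl.get_image('top')[:,:,::-1].copy();b=ctrl.get_image('side')[:,:,::-1].copy()
cv2.imwrite('pics/t4_full.png',a);cv2.imwrite('pics/s4_full.png',b)
def cr(im,x0,y0,x1,y1,s): return cv2.convertScaleAbs(cv2.resize(im[y0:y1,x0:x1],None,fx=s,fy=s,interpolation=cv2.INTER_CUBIC),alpha=1.3)
can=np.zeros((600,800,3),np.uint8); can[:300,:424]=cr(a,212,180,318,255,4); can[:600,430:790]=cr(b,255,200,315,300,6)
can[305:600,:420]=cr(a,270,195,305,223,12)[:295]
cv2.imwrite('pics/c6.png',can)
```

```text
(no output)
```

View pics/c6.png

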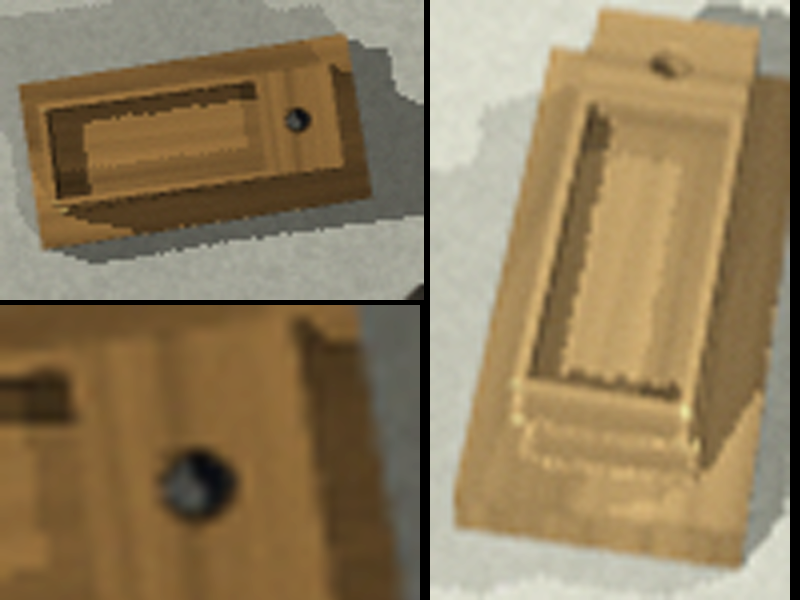

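The view is clear now. The trays are squared and mostly steel shows through the hole at inset (197,485), with a dark crescent at its right and upper right that may be the bore. I measure again.

Run:
```python
from h import *
P=lambda n,uv,*L:(n,uv,[L[0],-L[1],L[2]])
T=lambda x,y:un(x,y,212,180,4); H=un(197,180,270,195,12); S=lambda x,y:un(x-430,y,255,200,6)
x0=[485,10,1.755]
def rel(q,b):
    d=q[:2]-b[:2];c,s=np.cos(b[2]),np.sin(b[2]);return np.round([d@[c,s],d@[-s,c],q[2]-b[2]],3)
ut=[P('top',H,-63,0,70),P('top',T(333,65),-85,30,70),P('top',T(345,165),-85,-30,70),P('top',T(42,108),85,30,70),P('top',T(55,207),85,-30,70)]
bt=[P('top',T(20,86),100,50,26),P('top',T(347,35),-100,50,26),P('top',T(372,195),-100,-50,26),P('top',T(44,248),100,-50,26)]
us=[P('side',S(670,66),-63,0,70),P('side',S(600,9),-85,30,70),P('side',S(758,27),-85,-30,70),P('side',S(523,383),85,30,70),P('side',S(687,408),85,-30,70)]
bs=[P('side',S(553,48),-100,50,26),P('side',S(456,525),100,50,0),P('side',S(741,566),100,-50,0)]
for u,b in((ut,bt),(us,bs)):
    q,r=fit(u,x0);B,rb=fit(b,x0);print(q.round(3),B.round(3),'rel',rel(q,B),abs(r).max().round(1),abs(rb).max().round(1))
    c,s=np.cos(q[2]),np.sin(q[2]);print('hole from fit',q[:2]-63*np.array([c,s]),'direct',px2w(u[0][0],[u[0][1]],70)[0,:2])
    c,s=np.cos(B[2]),np.sin(B[2]);print('window',B[:2]-63*np.array([c,s]))
```

```text
[485.953   8.958   1.741] [485.56    9.858   1.754] rel [-0.956 -0.223 -0.013] 1.0 0.5
hole from fit [496.63683508 -53.12949887] direct [496.88323604 -50.91537414]
window [497.01930877 -52.09135869]
[483.257   8.519   1.742] [482.223   8.243   1.753] rel [ 0.084 -1.067 -0.011] 1.5 0.8
hole from fit [494.01406181 -53.555835  ] direct [493.20578921 -50.91017177]
window [493.63951684 -53.71345741]
```

Run:
```python
from h import *
a=cv2.imread('pics/t4_full.png').astype(int)
for v in range(205,216): print(v,' '.join('%3d/%+3d'%(a[v,u].mean(),a[v,u,2]-a[v,u,0]) for u in range(281,292)))
c=np.array([497.2,-52.0])
print('top hole px',w2px('top',[[*c,70]]),'bottom hole',w2px('top',[[*c,26]]))
for k in range(8):
    t=k*np.pi/4;print(k*45,w2px('top',[[c[0]+6*np.cos(t),c[1]+6*np.sin(t),21]]).round(1))
print(px2w('top',[[284.5,210.5],[286,210],[287.5,210],[287.5,208]],21)[:,:2].round(1).tolist())
```

```text
205  76/+63  73/+61  71/+61  65/+55  67/+57  73/+59  74/+64  76/+64  75/+62  76/+64  75/+63
206  77/+64  73/+62  73/+60  65/+53  66/+54  65/+54  72/+58  74/+65  74/+62  76/+63  75/+62
207  78/+66  74/+62  61/+51  48/+42  33/+25  18/+12  31/+24  60/+51  73/+60  76/+64  76/+62
208  78/+64  74/+62  62/+51  37/+20  40/ +3  12/ -2  14/ -3  24/+13  57/+47  79/+64  74/+64
209  78/+64  73/+61  44/+31  46/ +7  52/ +5  26/ +1  11/ -4  16/ -1  37/+22  77/+65  76/+62
210  79/+66  75/+61  60/+36  54/ +4  55/ +4  55/ +4  21/ -2  16/ +2  40/+30  77/+63  75/+62
211  78/+65  75/+62  54/+42  40/+11  53/ +3  52/ +4  23/ -1  25/+15  53/+45  74/+64  76/+63
212  76/+64  77/+64  71/+60  49/+40  33/+20  31/+19  27/+20  50/+42  73/+58  74/+62  76/+64
213  75/+64  77/+63  74/+63  70/+59  58/+48  51/+45  65/+57  73/+62  74/+62  74/+62  77/+65
214  74/+60  77/+64  74/+62  72/+59  65/+54  67/+56  72/+62  73/+60  73/+61  74/+62  77/+63
215  75/+62  77/+65  73/+62  72/+59  64/+54  64/+54  71/+58  74/+59  72/+60  73/+61  79/+66
top hole px [[286.43171055 209.41673425]] bottom hole [[286.44211707 210.60786558]]
0 [[286.5 208.3]]
45 [[284.7 208.9]]
90 [[284.  210.7]]
135 [[284.6 212.4]]
180 [[286.4 213.2]]
225 [[288.2 212.5]]
270 [[288.9 210.8]]
315 [[288.2 209. ]]
[[497.7, -47.3], [499.0, -50.9], [499.0, -54.5], [503.9, -54.4]]
```

>>> carry_out(
  deltas=[0,0,0,0,0,-0.04,-1,0,0,0,0.05,-0.005,0,-1,0,0,0,0.05,-0.005,0,-1,0,0,0,0.05,-0.005,0,-1,0,0,0,0.05,0,0,-1,0,0,0,0.05,0,0,-1,0,0,0,0.05,0,0,-1,0,0,0,0.05,0.02,0,-1,0,0,0,0.05,0.02,0,-1,0,0,0,0.05,0.02,0,-1,0,0,0,0.05,0.015,0,-1,0,0,0,0.05,0.015,0,-1],
)

```text
clock: 23.75
eef_pos: [510.4, 282.4, 161.0]
tool_rot: [-3.14, -0.001, 1.758]
force: [1.1, -0.4, 0.1]
width: 85.6
gripper_force: 0.0
```

>>> carry_out(
  deltas=[0,0,8.4,0,0,0,-1,0,0,8.4,0,0,0,-1,0,0,8.4,0,0,0,-1,0,0,8.2,0,0,0,-1,0,0,0,0,0,0,-1],
)

```text
clock: 24.38
eef_pos: [510.5, 280.5, 160.8]
tool_rot: [-3.14, 0.001, 1.176]
force: [-0.2, 0.4, -0.6]
width: 85.7
gripper_force: 0.0
```

The pixels in the hole show a colourless dark bore edge toward world (+x,-y) of the window centre. That is a good direction to feel first. Next I grip the pin.

>>> carry_out(
  deltas=[0,0,0,0.0087,0.0031,0,-1,0,0,0,0,0,0.03,-1,0,0,0,0,0,0.03,-1,0,0,0,0,0,0.02,-1,0,0,0,0,0,0.011,-1,0,0,0,0,0,0,1,0,0,0,0,0,0,1,0,0,0,0,0,0,1,0,0,0,0,0,0,1],
)

```text
clock: 25.5
eef_pos: [518.7, 286.7, 71.2]
tool_rot: [3.141, -0.001, 1.172]
force: [-0.5, 0.4, 5.0]
width: 22.7
gripper_force: 58.7
```

Run:
```python
from h import *
s=ctrl.read_state();print({k:np.round(s[k],2).tolist() for k in('clock','eef_pos','tool_rot','force','torque','width','gripper_force')})
```

```text
{'clock': 25.5, 'eef_pos': [518.66, 286.71, 71.24], 'tool_rot': [3.14, -0.0, 1.17], 'force': [-0.5, 0.44, 5.0], 'torque': [-0.0, 0.24, 0.03], 'width': 22.73, 'gripper_force': 58.72}
```

>>> carry_out(
  deltas=[0,0,0,0,0,0,-1,0,0,0,0,0,0,-1,0,0,0,0,-0.0019,0,-1,0,0,0,0,0,0,-1,0,0,0,0,0,0,1,0,0,0,0,0,0,1,0,0,0,0,0,0,1,0,0,0,0,0,0,1],
)

```text
clock: 26.5
eef_pos: [516.9, 287.0, 70.6]
tool_rot: [3.141, -0.0, 1.172]
force: [-0.4, 0.5, 2.3]
width: 22.1
gripper_force: 58.8
```

Run:
```python
from h import *
s=ctrl.read_state();print({k:np.round(s[k],2).tolist() for k in('clock','eef_pos','tool_rot','force','torque','width','gripper_force')})
a=ctrl.get_image('top')[:,:,::-1].copy();b=ctrl.get_image('side')[:,:,::-1].copy()
cv2.imwrite('pics/t5_full.png',a);cv2.imwrite('pics/s5_full.png',b)
```

```text
{'clock': 26.5, 'eef_pos': [516.91, 287.05, 70.56], 'tool_rot': [3.14, -0.0, 1.17], 'force': [-0.36, 0.51, 2.35], 'torque': [0.01, 0.04, -0.01], 'width': 22.15, 'gripper_force': 58.81}
```

>>> carry_out(
  deltas=[0,0,0,0,0,-0.02,1,0,0,0,0,0,-0.035,1,0,0,0,0,0,-0.035,1,0,0,0,-0.04,0.0142,0,1,0,0,0,-0.04,0.0142,0,1,0,0,0,-0.04,0.0142,0,1,0,0,0,-0.04,0.0142,0,1,0,0,0,-0.04,0.0142,0,1,0,0,0,-0.04,0.0142,0,1,0,0,0,-0.04,0.0142,0,1,0,0,0,-0.04,0.0142,0,1,0,0,0,0,0,0,1],
)

```text
clock: 28.1
eef_pos: [496.6, -56.3, 160.7]
tool_rot: [3.14, 0.002, 1.165]
force: [0.2, 0.2, -1.4]
width: 22.8
gripper_force: 59.3
```

```bash
cat > st.py <<'E'
from h import *
s=ctrl.read_state();print({k:np.round(s[k],2).tolist() for k in('clock','eef_pos','tool_rot','force','torque','width','gripper_force')})
E
python3 st.py
python3 - <<'E'
from h import *
a=ctrl.get_image('top')[:,:,::-1].copy();b=ctrl.get_image('side')[:,:,::-1].copy()
cv2.imwrite('pics/t6_full.png',a);cv2.imwrite('pics/s6_full.png',b)
def cr(im,x0,y0,x1,y1,s): return cv2.convertScaleAbs(cv2.resize(im[y0:y1,x0:x1],None,fx=s,fy=s,interpolation=cv2.INTER_CUBIC),alpha=1.3)
can=np.zeros((600,800,3),np.uint8); can[:300,:300]=cr(a,250,180,310,240,5); can[:600,310:790]=cr(b,255,150,335,250,6)
cv2.imwrite('pics/c7.png',can)
E
```

```text
{'clock': 28.1, 'eef_pos': [496.63, -56.3, 160.66], 'tool_rot': [3.14, 0.0, 1.17], 'force': [0.25, 0.15, -1.37], 'torque': [0.05, 0.0, 0.01], 'width': 22.85, 'gripper_force': 59.3}
```

View pics/c7.png

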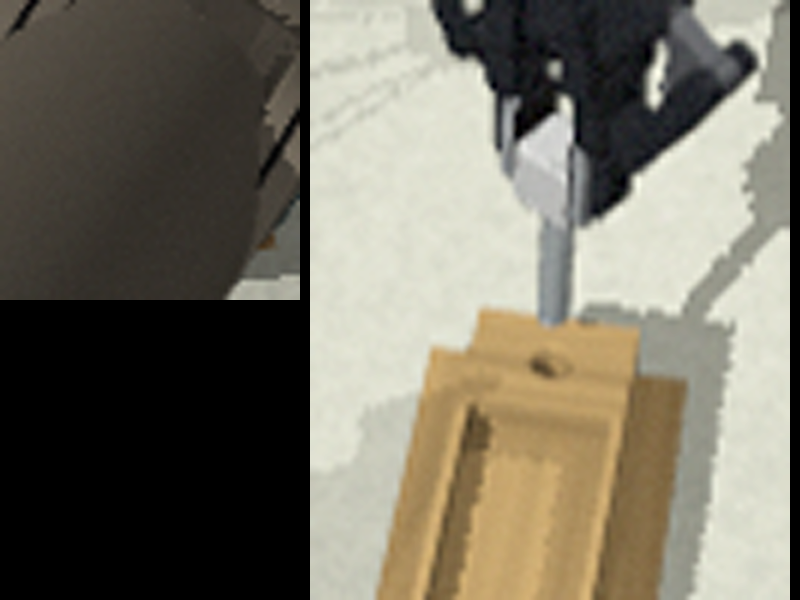

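The pin hangs upright in the grip, with its foot at (556,318) above the hole at (548,365). I compute the offset between them.

```bash
python3 st.py
python3 - <<'E'
from h import *
S=lambda x,y:un(x-310,y,255,150,6)
f=px2w('side',[S(556,320)],94)[0];h=px2w('side',[S(548,365)],70)[0]
print(f,h,'hole-foot',h-f)
e=np.array([496.6,-56.3]);print('pred foot', w2px('side',[[496.6,-56.3,94],[497.3,-52.2,94]]), 'obs',S(556,320))
E
```

```text
{'clock': 28.2, 'eef_pos': [496.88, -52.0, 160.2], 'tool_rot': [-3.14, -0.0, 1.17], 'force': [0.76, 0.83, -1.4], 'torque': [0.02, 0.02, -0.05], 'width': 22.84, 'gripper_force': 59.3}
[492.54522173 -52.79172811  94.        ] [494.03901015 -51.10545684  70.        ] hole-foot [  1.49378842   1.68627127 -24.        ]
pred foot [[294.30986214 201.25735935]
 [293.39626677 202.52862147]] obs (295.5833333333333, 202.91666666666666)
```

>>> carry_out(
  deltas=[0,0,0,0.0002,0.0005,0.012,1,0,0,0,0,0,0.01,1,0,0,0,0,0,0.003,1,0,0,0,0,0,0.002,1,0,0,0,0,0,0.001,1,0,0,0,0,0,0,1],
)

```text
clock: 28.95
eef_pos: [497.6, -52.0, 132.4]
tool_rot: [-3.141, -0.0, 1.172]
force: [-1.1, -1.3, -1.8]
width: 23.0
gripper_force: 59.3
```

>>> carry_out(
  deltas=[0,0,0,0,0,0.005,1,0,0,0,0,0,0.005,1,0,0,0,0,0,0.003,1,0,0,0,0,0,0.003,1,0,0,0,0,0,0.002,1,0,0,0,0,0,0.002,1,0,0,0,0,0,0,1],
)

```text
clock: 29.82
eef_pos: [498.0, -52.1, 112.3]
tool_rot: [3.141, 0.0, 1.172]
force: [0.9, -0.6, -2.6]
width: 22.6
gripper_force: 59.2
```

>>> carry_out(
  deltas=[0,0,0,0,0,0.005,1,0,0,0,0,0,0.005,1,0,0,0,0,0,0.004,1,0,0,0,0,0,0.003,1,0,0,0,0,0,0.002,1,0,0,0,0,0,0.001,1,0,0,0,0,0,0,1],
)

```text
clock: 30.7
eef_pos: [497.8, -52.0, 92.3]
tool_rot: [3.141, 0.0, 1.172]
force: [1.5, -0.2, 0.4]
width: 23.1
gripper_force: 59.5
```

>>> carry_out(
  deltas=[0,0,0,0,0,0.0015,1,0,0,0,0,0,0.001,1,0,0,0,-0.0009,0.0017,0,1,0,0,0,-0.0009,0.0017,0,1,0,0,0,-0.0008,0.0017,0,1,0,0,0,0,0,0,1],
)

```text
clock: 31.45
eef_pos: [500.8, -56.4, 89.6]
tool_rot: [-3.14, 0.0, 1.172]
force: [-1.2, 1.2, -1.2]
width: 22.5
gripper_force: 59.2
```

>>> carry_out(
  deltas=[0,0,0,0,0,0.001,1,0,0,0,0,0,0.001,1,0,0,0,0,0,0.001,1,0,0,0,0,0,0,1],
)

```text
clock: 31.95
eef_pos: [501.2, -56.4, 87.4]
tool_rot: [-3.141, -0.001, 1.172]
force: [-2.8, 2.4, 6.6]
width: 22.6
gripper_force: 60.5
```

Gentle contact on the plate at TCP z 87.4, about 8 N. I feel around for the bore with small sliding steps.

>>> carry_out(
  deltas=[0,0,0,-0.0001,0.0008,0,1,0,0,0,-0.0001,0.0008,0,1,0,0,0,0,0,0,1],
)

```text
clock: 32.33
eef_pos: [501.4, -56.5, 87.4]
tool_rot: [-3.139, -0.001, 1.172]
force: [-4.7, 3.3, 10.4]
width: 23.0
gripper_force: 60.9
```

>>> carry_out(
  deltas=[0,0,0,0.0008,0.0003,0,1,0,0,0,0.0008,0.0003,0,1,0,0,0,0,0,0,1],
)

```text
clock: 32.7
eef_pos: [501.7, -56.2, 87.3]
tool_rot: [-3.138, 0.0, 1.171]
force: [-6.2, -0.0, 11.2]
width: 22.7
gripper_force: 61.1
```

>>> carry_out(
  deltas=[0,0,0,0,0,-0.0012,1,0,0,0,0,0,0,1],
)

```text
clock: 32.95
eef_pos: [504.0, -56.2, 88.0]
tool_rot: [3.141, 0.0, 1.172]
force: [-1.9, 0.4, -0.2]
width: 22.7
gripper_force: 59.5
```

>>> carry_out(
  deltas=[0,0,0,0,0,0.0008,1,0,0,0,0,0,0.0004,1,0,0,0,0,0,0,1],
)

```text
clock: 33.33
eef_pos: [504.1, -56.2, 87.4]
tool_rot: [3.141, -0.0, 1.172]
force: [-3.1, 0.3, 7.7]
width: 22.9
gripper_force: 60.6
```

>>> carry_out(
  deltas=[0,0,0,0,0,-0.0012,1,0,0,0,-0.0015,-0.0012,0,1,0,0,0,-0.0015,-0.0013,0,1,0,0,0,0,0,0.0008,1,0,0,0,0,0,0.0004,1,0,0,0,0,0,0,1],
)

```text
clock: 34.08
eef_pos: [501.0, -57.7, 87.4]
tool_rot: [3.141, -0.001, 1.172]
force: [0.1, 1.2, 5.6]
width: 23.3
gripper_force: 60.4
```

>>> carry_out(
  deltas=[0,0,0,0,0,-0.0012,1,0,0,0,-0.001,-0.0014,0,1,0,0,0,0,0,0.0008,1,0,0,0,0,0,0.0004,1,0,0,0,0,0,0,1],
)

```text
clock: 34.7
eef_pos: [499.2, -58.2, 87.4]
tool_rot: [3.141, -0.001, 1.172]
force: [0.2, 1.2, 7.1]
width: 22.7
gripper_force: 60.5
```

>>> carry_out(
  deltas=[0,0,0,0,0,-0.0012,1,0,0,0,0.0025,0.001,0,1,0,0,0,0.0025,0.0009,0,1,0,0,0,0,0,0.0008,1,0,0,0,0,0,0.0004,1,0,0,0,0,0,0,1],
)

```text
clock: 35.45
eef_pos: [502.2, -54.7, 87.4]
tool_rot: [-3.141, 0.0, 1.172]
force: [-1.3, -0.9, 8.0]
width: 22.4
gripper_force: 60.7
```

>>> carry_out(
  deltas=[0,0,0,0,0,-0.0012,1,0,0,0,0.0022,0.0002,0,1,0,0,0,0,0,0.0008,1,0,0,0,0,0,0.0004,1,0,0,0,0,0,0,1],
)

```text
clock: 36.08
eef_pos: [503.9, -52.5, 87.4]
tool_rot: [3.141, -0.0, 1.172]
force: [-1.7, -2.4, 6.5]
width: 23.2
gripper_force: 60.5
```

>>> carry_out(
  deltas=[0,0,0,0,0,-0.0012,1,0,0,0,-0.0026,-0.0013,0,1,0,0,0,-0.0026,-0.0013,0,1,0,0,0,-0.0026,-0.0013,0,1,0,0,0,0,0,0.0008,1,0,0,0,0,0,0.0004,1,0,0,0,0,0,0,1],
)

```text
clock: 36.95
eef_pos: [496.5, -57.8, 87.4]
tool_rot: [-3.141, -0.001, 1.172]
force: [-0.5, 0.4, 7.9]
width: 22.9
gripper_force: 60.6
```

>>> carry_out(
  deltas=[0,0,0,0,0,-0.0012,1,0,0,0,-0.0004,-0.002,0,1,0,0,0,0,0,0.0008,1,0,0,0,0,0,0.0004,1,0,0,0,0,0,0,1],
)

```text
clock: 37.58
eef_pos: [495.2, -57.7, 87.4]
tool_rot: [3.141, -0.0, 1.172]
force: [-0.2, 0.4, 6.9]
width: 22.8
gripper_force: 60.6
```

>>> carry_out(
  deltas=[0,0,0,0,0,-0.0012,1,0,0,0,0.0003,-0.0021,0,1,0,0,0,0,0,0.0008,1,0,0,0,0,0,0.0004,1,0,0,0,0,0,0,1],
)

```text
clock: 38.2
eef_pos: [493.2, -56.8, 87.4]
tool_rot: [3.141, -0.0, 1.172]
force: [0.5, 0.2, 8.3]
width: 22.9
gripper_force: 60.6
```

>>> carry_out(
  deltas=[0,0,0,0,0,-0.0012,1,0,0,0,0.0011,-0.0019,0,1,0,0,0,0,0,0.0008,1,0,0,0,0,0,0.0004,1,0,0,0,0,0,0,1],
)

```text
clock: 38.83
eef_pos: [491.7, -55.0, 87.4]
tool_rot: [3.141, -0.0, 1.172]
force: [-1.1, -2.0, 9.0]
width: 23.0
gripper_force: 60.7
```

>>> carry_out(
  deltas=[0,0,0,0,0,-0.0012,1,0,0,0,0.0017,-0.0013,0,1,0,0,0,0,0,0.0008,1,0,0,0,0,0,0.0004,1,0,0,0,0,0,0,1],
)

```text
clock: 39.45
eef_pos: [491.1, -52.7, 87.4]
tool_rot: [-3.141, -0.0, 1.172]
force: [-0.9, -1.9, 8.5]
width: 22.8
gripper_force: 60.8
```

>>> carry_out(
  deltas=[0,0,0,0,0,-0.0012,1,0,0,0,0.0023,-0.0005,0,1,0,0,0,0,0,0.0008,1,0,0,0,0,0,0.0004,1,0,0,0,0,0,0,1],
)

```text
clock: 40.08
eef_pos: [491.6, -50.2, 87.3]
tool_rot: [-3.141, -0.001, 1.172]
force: [-2.3, -1.8, 8.5]
width: 23.0
gripper_force: 60.7
```

>>> carry_out(
  deltas=[0,0,0,0,0,-0.0012,1,0,0,0,0.0022,0.0001,0,1,0,0,0,0,0,0.0008,1,0,0,0,0,0,0.0004,1,0,0,0,0,0,0,1],
)

```text
clock: 40.7
eef_pos: [492.7, -48.1, 87.3]
tool_rot: [-3.142, -0.001, 1.172]
force: [-0.5, -1.1, 6.8]
width: 22.7
gripper_force: 60.6
```

>>> carry_out(
  deltas=[0,0,0,0,0,-0.0012,1,0,0,0,0.0021,0.0009,0,1,0,0,0,0,0,0.0008,1,0,0,0,0,0,0.0004,1,0,0,0,0,0,0,1],
)

```text
clock: 41.32
eef_pos: [494.2, -46.6, 87.1]
tool_rot: [-3.141, -0.0, 1.172]
force: [-0.6, -0.9, 5.2]
width: 23.1
gripper_force: 60.2
```

```bash
python3 st.py
python3 - <<'E'
from h import *
b=ctrl.get_image('side')[:,:,::-1].copy()
cv2.imwrite('pics/s7_full.png',b)
cv2.imwrite('pics/c8.png',cv2.convertScaleAbs(cv2.resize(b[150:300,240:340],None,fx=4,fy=4,interpolation=cv2.INTER_CUBIC),alpha=1.2))
E
```

```text
{'clock': 41.32, 'eef_pos': [494.23, -46.55, 87.08], 'tool_rot': [-3.14, -0.0, 1.17], 'force': [-0.57, -0.94, 5.18], 'torque': [-0.34, 0.34, -0.0], 'width': 23.12, 'gripper_force': 60.25}
```

View pics/c8.png

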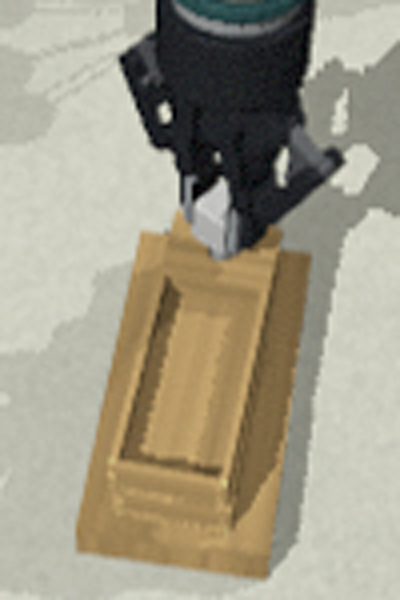

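The pin is standing upright in the squared trays. At the last probe z sank by 0.3 mm and the force fell, so the bore's edge must be close. I continue along the circle.

>>> carry_out(
  deltas=[0,0,0,0,0,-0.0012,1,0,0,0,0.0014,0.0016,0,1,0,0,0,0,0,0.0008,1,0,0,0,0,0,0.0004,1,0,0,0,0,0,0,1],
)

```text
clock: 42.0
eef_pos: [496.2, -45.8, 86.7]
tool_rot: [-3.141, -0.0, 1.172]
force: [-1.4, -1.2, -1.2]
width: 22.8
gripper_force: 59.4
```

>>> carry_out(
  deltas=[0,0,0,0,0,-0.0012,1,0,0,0,0.0009,0.002,0,1,0,0,0,0,0,0.0008,1,0,0,0,0,0,0.0004,1,0,0,0,0,0,0,1],
)

```text
clock: 42.62
eef_pos: [498.6, -45.9, 86.8]
tool_rot: [3.141, -0.0, 1.172]
force: [-0.5, -0.1, -1.2]
width: 22.5
gripper_force: 59.4
```

The bore is found: the pin sinks freely at both (496.2,-45.8) and (498.6,-45.9). I go to the middle and lower gently.

>>> carry_out(
  deltas=[0,0,0,-0.0005,-0.0012,0,1,0,0,0,0,0,0.0006,1,0,0,0,0,0,0.0006,1,0,0,0,0,0,0.0006,1,0,0,0,0,0,0,1],
)

```text
clock: 43.25
eef_pos: [497.3, -46.1, 85.0]
tool_rot: [3.141, -0.0, 1.172]
force: [0.4, -0.4, -1.4]
width: 22.9
gripper_force: 59.4
```

>>> carry_out(
  deltas=[0,0,0,0,0,0.0015,1,0,0,0,0,0,0.0015,1,0,0,0,0,0,0.0015,1,0,0,0,0,0,0.001,1,0,0,0,0,0,0,1],
)

```text
clock: 43.88
eef_pos: [497.2, -46.1, 79.5]
tool_rot: [3.141, 0.0, 1.172]
force: [1.5, -1.3, -1.4]
width: 22.8
gripper_force: 59.3
```

```bash
python3 st.py
```

```text
{'clock': 43.88, 'eef_pos': [497.23, -46.11, 79.46], 'tool_rot': [3.14, 0.0, 1.17], 'force': [1.46, -1.31, -1.44], 'torque': [-0.18, -0.15, -0.01], 'width': 22.81, 'gripper_force': 59.29}
```

>>> carry_out(
  deltas=[0,0,0,0,0,0.0015,1,0,0,0,0,0,0.0015,1,0,0,0,0,0,0.001,1,0,0,0,0,0,0.0008,1,0,0,0,0,0,0,1],
)

```text
clock: 44.5
eef_pos: [497.2, -46.1, 74.7]
tool_rot: [3.141, 0.0, 1.172]
force: [0.6, -0.7, -0.9]
width: 22.8
gripper_force: 59.3
```

>>> carry_out(
  deltas=[0,0,0,0,0,0.0005,1,0,0,0,0,0,0.0005,1,0,0,0,0,0,0.0004,1,0,0,0,0,0,0,1],
)

```text
clock: 45.0
eef_pos: [497.2, -46.0, 73.6]
tool_rot: [3.141, -0.0, 1.172]
force: [0.4, -1.1, 3.7]
width: 22.9
gripper_force: 60.0
```

Head home at TCP z 73.6 with about 5 N. I release, rise, then square the trays gently about the pin.

>>> carry_out(
  deltas=[0,0,0,0,0,0,0.2,0,0,0,0,0,0,-1,0,0,0,0,0,0,-1,0,0,0,0,0,-0.02,-1,0,0,0,0,0,-0.04,-1,0,0,-8.4,0,0,0,-1,0,0,-8.4,0,0,0,-1,0,0,-8.4,0,0,0,-1,0,0,-8.2,0,0,0,-1,0,0,0,0.031,0,0,-1,0,0,0,0.032,0,0,-1,0,0,0,0,0,0,-1],
)

```text
clock: 46.5
eef_pos: [484.8, 18.8, 133.0]
tool_rot: [-3.14, -0.002, 1.76]
force: [1.1, -0.3, -0.0]
width: 85.6
gripper_force: 0.0
```

```bash
python3 st.py
```

```text
{'clock': 46.5, 'eef_pos': [484.77, 18.76, 133.04], 'tool_rot': [-3.14, -0.0, 1.76], 'force': [1.13, -0.34, -0.04], 'torque': [0.01, -0.02, 0.06], 'width': 85.59, 'gripper_force': 0.0}
```

>>> carry_out(
  deltas=[0,0,0,0,0,0,-1,0,0,0,0,0,0.035,-1,0,0,0,0,0,0.035,-1,0,0,0,0,0,0.02,-1,0,0,0,0,0,0.011,-1,0,0,0,0,0,0,-1],
)

```text
clock: 47.25
eef_pos: [485.5, 15.1, 32.0]
tool_rot: [-3.141, 0.0, 1.754]
force: [-1.1, 0.1, 0.1]
width: 85.5
gripper_force: 0.0
```

>>> carry_out(
  deltas=[0,0,0,0,0,0,-0.6,0,0,0,0,0,0,-0.4,0,0,0,0,0,0,-0.4,0,0,0,0,0,0,-0.4],
)

```text
clock: 47.75
eef_pos: [485.7, 15.8, 33.1]
tool_rot: [3.141, 0.0, 1.755]
force: [-1.2, -0.8, 6.7]
width: 60.2
gripper_force: 8.1
```

>>> carry_out(
  deltas=[0,0,0,0,0,0,-0.6,0,0,0,0,0,0,-1,0,0,0,0,0,0,-1,0,0,0,0,0,-0.03,-1,0,0,0,0,0,-0.04,-1,0,0,0,0,0,-0.04,-1,0,0,0,0.05,0,0,-1,0,0,0,0.05,0,0,-1,0,0,0,0.05,0,0,-1,0,0,0,0.05,0,0,-1,0,0,0,0.05,0,0,-1,0,0,0,0,0,0,-1],
)

```text
clock: 49.25
eef_pos: [438.1, 266.7, 141.9]
tool_rot: [-3.141, -0.002, 1.764]
force: [0.9, -1.1, 0.2]
width: 85.0
gripper_force: 0.0
```

Run:
```python
from h import *
s=ctrl.read_state();print(s['clock'],s['eef_pos'])
P=lambda X,Y,Z:(X,Y,Z)
for n in('top','side'):
    im=ctrl.get_image(n).astype(int);cv2.imwrite(f'pics/{n}_end.png',im[:,:,::-1].astype(np.uint8))
    p=w2px(n,[[497.2,-46,96]])[0];u,v=p.round().astype(int)
    print(n,'pred head top',p.round(1))
    w=im[v-14:v+15,u-12:u+13]; m=(abs(w[:,:,0]-w[:,:,2])<18)&(w.mean(2)>90 if n=='top' else w.mean(2)>120)
    l,lab,st,ce=cv2.connectedComponentsWithStats(m.astype(np.uint8),connectivity=4)
    for k in range(1,l):
        if st[k,4]>15:
            c=ce[k]+[u-12,v-14];print('  area',st[k,4],'c',c.round(1),'world z96',px2w(n,[c],96)[0].round(1))
    y,x=v-12,u-9
    for r in range(y,v+12): print(' '.join('%3d/%+3d'%(im[r,cc].mean(),im[r,cc,0]-im[r,cc,2]) for cc in range(u-9,u+9))) if n=='top' else None
```

```text
49.25 [438.11311562 266.73593511 141.88501017]
top pred head top [283.8 208.6]
  area 96 c [283.3 208.4] world z96 [497.6 -45.   96. ]
 56/+48  58/+49  60/+50  59/+49  58/+49  50/+43  54/+45  66/+55  68/+58  71/+61  70/+58  71/+62  70/+61  74/+61  75/+63  75/+62  70/+60  64/+55
 56/+48  60/+52  61/+53  60/+53  59/+50  51/+45  52/+43  55/+46  60/+51  71/+60  71/+57  72/+60  71/+60  73/+60  76/+61  76/+63  70/+58  34/+30
 56/+48  60/+52  64/+52  59/+51  59/+50  54/+44  50/+43  56/+46  59/+53  73/+60  70/+57  73/+61  71/+60  72/+60  76/+62  76/+65  71/+60  43/+39
 53/+47  58/+51  63/+53  60/+52  59/+52  55/+46  51/+42  53/+46  57/+49  60/+51  71/+58  71/+61  72/+61  70/+59  74/+61  75/+64  74/+62  54/+46
 56/+46  58/+50  63/+53  61/+52  59/+49  53/+47  51/+40  54/+46  57/+48  61/+50  61/+51  70/+60  71/+59  71/+60  74/+63  76/+63  72/+60  53/+45
 55/+49  58/+50  62/+54  61/+52  59/+51  59/+44  67/+23  44/+23  58/+49  60/+50  59/+50  60/+52  71/+58  70/+59  74/+62  76/+63  73/+62  54/+45
 57/+47  54/+48  61/+53  61/+50  61/+49  77/+31 112/ -3 115/ -2  99/ -3  48/+13  48/+38  60/+49  62/+
[... 1823 characters left out ...]
+60  64/+56  59/+51  64/+53  70/+58  69/+58  66/+53  39/+35  39/+34  38/+33  39/+33  39/+35
 64/+54  70/+58  68/+57  64/+54  71/+58  72/+62  69/+57  67/+55  58/+49  62/+54  69/+57  68/+57  68/+58  68/+58  68/+60  39/+33  40/+34  39/+34
 65/+52  70/+60  67/+59  63/+52  69/+58  72/+61  70/+57  67/+56  58/+49  60/+52  68/+57  70/+58  68/+58  69/+58  74/+62  70/+59  69/+58  73/+61
 58/+50  71/+59  67/+58  62/+53  68/+57  71/+62  70/+57  66/+57  60/+50  57/+51  67/+57  69/+58  67/+56  69/+58  72/+61  70/+58  69/+59  71/+60
 60/+51  69/+57  69/+57  64/+55  67/+56  73/+61  69/+59  68/+56  61/+52  59/+51  65/+55  69/+58  68/+56  70/+57  71/+62  70/+60  68/+57  70/+59
side pred head top [292.6 204. ]
```

```bash
python3 -c "
from cell import ctrl
print(ctrl.finish_job())"
```

```text
the job is handed in; nothing more can be done
None
```

I handed the job in at about 49 s: both trays are squared over the base, and the pin was felt into the hidden socket at roughly 10 N or less, with its head home on the upper tray and the arm clear. The final check measured only the pin head's position, and the vase, mug and book were not checked by image, though the arm never went near them.

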